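Unlatch the records box and scan the file's label

TASK

Turn the latch on the sloping steel box a quarter turn so that its sprung lid opens, then pick the scanner up off its dock and aim it squarely at the middle of the barcode label on the file inside, the window about 7 cm from the label, and hold it steady for a good second and a half. Then stand the scanner upright again in the middle of its dock and let go, leaving the lid open. Do not knock the scanner over, and leave the mug and the stapler where they are.

Things in the scene. Friction and masses are not known exactly. Their poses are not given: they have to be found in the camera images.
- box: Fixed olive-grey steel box, 252 (x) by 260 mm (y); origin: underside centre, front faces -x. Its face slopes up at 30 degrees from level, from the top of the front wall (x -126, z 80 mm) for 262 mm to z 211 mm. Along the slope: latch at 34 mm, flush lid 70 to 240 mm, 226 mm wide, hinged at its upper edge (x 82, z 200 mm, along y); open, it stands up 170 mm there, leaning 6 degrees away from the front.
- latch_grip (a point): Middle of the latch's black bar grip, on its turning axis, 25 mm out from the sloping face. Bar 60 mm long (local x), 16 mm thick (y), from 7 to 41 mm out from the face; under it a flat steel cam, 20 mm wide, 1 to 7 mm out, reaches 50 mm from the axis along +x, over the lid's edge. Local z: the turning axis, square out of the face (30 degrees from vertical, leaning to the box's front).
- latch (a joint): Latch angle in rad; 0 = bar straight up the slope, cam over the lid; positive is anticlockwise seen from outside. Turns either way to a stop at 1.62; starts within 0.15 of 0. The cam frees the lid at about 1.0 either way; 1.5 is a proper quarter turn. Light friction (0.04 N m); stays where it is left.
- lid (a joint): Opening of the lid in rad, 0 shut, 2.2 fully open. A spring opens it slowly by itself, in about 2 s, once the cam is clear, and holds it open. The blank card in a frame on its outside is not the label.
- label: White label with black bars, on the fixed buff file lying on the slope under the lid (seen only when open). Origin: middle of its printed face; local z square out of it (30 degrees from vertical, leaning to the box's front), x up the slope. 50 mm (x) by 90 mm (y), 19 mm below the shut lid's plane, 150 mm up the slope, up to 30 mm left or right of the box's middle.
- scanner_grip (a point): Where to grip the scanner's handle: on its axis, 98 mm above its underside, 27 mm below its top; local z along the handle, away from the window; x and y square to the handle's sides. It stands upright on the dock, head down: grey head 64 by 48 mm, 22 mm high, a step 46 by 40 mm up to 36 mm, then a straight black handle 30 by 30 mm up to 125 mm. About 0.18 kg.
- scanner_window (a point): Middle of the scanner's window, in the flat underside of its head; it looks along its local -z, the handle's axis, from which it is aimed. Any turn about that axis will do.
- dock: Black plastic plate fixed on the desk, 120 (x) by 100 (y) by 14 mm high, on whose middle the scanner stands, to the left or right of the box. Origin: centre of its underside.
- mug: White mug, 80 mm across and 95 mm high, on the other side of the box from the dock. Bystander. Origin: centre of its underside.
- stapler: Black stapler, 140 mm long (x), 36 mm wide, 49 mm high, lying in front of the box. Bystander. Origin: centre of its underside.
Not all that is in view belongs to the job. Leave any white or yellow look-alike of the part that bears scanner_grip alone.

How it is judged:
By the outcome, as a careful person would: the job done as asked, in the order asked, and still so for the second after the job is handed in, with the robot touching nothing.
It also fails if it takes over 58 s, if anything falls off the work surface, if the arm or the gripper's body presses on something with over 40 N, if the wrist force passes 120 N, or if a joint passes its speed limit or range.

ROBOT

A 6-joint arm with a two-finger parallel gripper is mounted at the origin on the work surface. World frame = base frame: x ahead of the robot, y to its left, z up, the work surface at z = 0. Lengths are in m, angles in degrees, forces in N, time in s.
With the tool pointing down it reaches from about 0.25 to 0.775 m from the base axis. Payload 8.9 kg.
Tool frame: the origin (TCP) lies on the mounting face of the last link; the fingertips stand 173 mm ahead of it and the grasp point (between the pads) lies 155 mm ahead of it; x points along the fingers, y is the direction in which the jaws open and shut, and the axes are right-handed (so a half turn about x gives the same grasp; the last joint's range is limited). The gripper opens to 85 mm and grips with 20 to 120 N. Pads are 22 mm wide; open, the fingers measure 114 mm over their backs; the gripper's body (76 mm by 85 mm) begins 54 mm behind the grasp point. The pads swing forward as they close: fully open they stand 13 mm farther back than shut.
Start: joints at [65.758, 16.656, -8.789, 64.555, 0, 82.019], TCP at [0.147, 0.504, 0.405] pointing down, gripper open.
Joint ranges: [-144.48, 144.48], [-52.06, 99.96], [-74.48, 78.29], [-112.23, 115.85], [-86.99, 84.42], [-180, 180]. Speed limits (degrees/s): [127.2, 127.2, 159.86, 180, 180, 180].

INTERFACE

Orientations are given as a 3x3 rotation matrix whose columns are the frame's x, y, z axes.
In Python, from plant import env, viewer gives the robot as it stands.
- The arm moves only by the shell command python3 -m crank 'ROWS'. ROWS is JSON, a list of rows, each a list of 5 numbers: the finger opening in m, from 0 to 0.0854, then the shift along the tool's x, y, z in m, then the turn about the tool's x in rad. In form: [[jaw, dx, dy, dz, turn], ...]. A call has 1 to 20 rows; each row is the pose to reach, as a shift and turn from the pose measured when the call began, along the tool's axes at that moment; what a row does not reach only later rows make up. A row lasts 1/10 s, in which the tool goes at most 50 mm and 8.59 degrees, less where a joint would pass 70% of its speed; a pose out of reach is approached as far as the arm can. A call with a gripper value outside its range is refused whole. The fingers move at their own pace and stop on an object; the grip force is fixed at half the most. Time passes only in rows, so rows that repeat a pose let the fingers close. It gives the time, the measured TCP pose, the force and the opening at its end, in the units of the state.
- env.read_state(): the state, without advancing time (a new reading comes with each control period).
- viewer.grab_frame(name): name is "scene" or "top"; returns the picture (384x512x3 uint8, red, green, blue); there is no depth.
- viewer.camera_model(name): a dict with "intrinsics" (3x3 intrinsics, pixels), "T" (4x4, takes a point from camera to world coordinates). Camera axes: x right, y down, z forward; pixel columns grow to the right and rows downward; lengths in m; the calibration is good to about 2 mm. A picture is of the moment at which its call begins. camera_model takes no time and is no camera call.
- env.finish_job(): hands the job in, once; it reports no verdict.
Trained networks look in the newest picture that a camera, given by its name, has taken for a name from the list of things; names that differ only in an ending like _2 or _b are one class to them, and where a whole thing is asked for, a point or a joint stands for the part that bears it (a point fixed in the world has none). Each returns a list of dicts, best first, with "p" (0 to 1); they miss things now and then, are a little off and sometimes report something else, mostly with a low value. They report only what shows in the picture. A call takes as long as a camera call. They do not tell look-alikes from the thing itself.
- viewer.search_frame(thing, camera): "rect" ([left, top, width, height] in pixels, round what is visible of it).
- viewer.silhouettes(thing, camera): "mask" (384x512 bool, what is visible of it) and "rect" ([left, top, width, height] in pixels, round what is visible of it).
- viewer.spot_point(thing, camera): "position" ([column, row] in pixels: a listed point, or the origin of a listed thing).
The state is a dict: "t": time; "qpos": joint angles; "dq": joint speeds; "joint_efforts": joint torques, N m; "tcp_pos": TCP position; "tcp_rot": TCP orientation; "contact_force": force on the tool from outside, world axes, zero at the start; "moment": the same for the moment, N m; "opening": finger opening in m.
Only numpy, scipy, OpenCV 4.12 (cv2) and the standard library are available. Lean on these libraries where they do the work, as an engineer would, in place of code of your own. Each camera call takes 0.05 s, during which the arm holds its last target. There are 200 camera calls.

## Working session

There is one attempt and no reset: what is moved stays moved. The work goes in short steps, Python scripts to look and compute and a shell command to move; the robot and the scene stay as the last step left them, time stands still between calls to the robot, and variables do not carry over. Pictures are saved under pics/ and viewed, about 8 in all and at most 12, crops included, and the job is handed in when it is done.

```bash
mkdir -p pics; ls; cat > h.py <<'E'
import numpy as np, cv2
from plant import env, viewer
def cam(n):
    m=viewer.camera_model(n); return np.array(m["intrinsics"]),np.array(m["T"])
def ray(n,px):
    K,T=cam(n); d=T[:3,:3]@np.linalg.solve(K,[px[0],px[1],1]); return T[:3,3],d/np.linalg.norm(d)
def onz(n,px,z):
    o,d=ray(n,px); return o+d*(z-o[2])/d[2]
def tri(a,b):
    A=np.zeros((3,3));B=np.zeros(3);rs=[ray("scene",a),ray("top",b)]
    for o,d in rs:
        P=np.eye(3)-np.outer(d,d);A+=P;B+=P@o
    X=np.linalg.solve(A,B); return X,[round(float(np.linalg.norm((np.eye(3)-np.outer(d,d))@(X-o))),4) for o,d in rs]
def proj(n,X):
    K,T=cam(n); p=K@(T[:3,:3].T@(np.asarray(X)-T[:3,3])); return p[:2]/p[2]
def save(n,f):
    im=viewer.grab_frame(n); cv2.imwrite(f,cv2.cvtColor(im,cv2.COLOR_RGB2BGR)); return im
E
python3 - <<'E'
from h import *
np.set_printoptions(precision=4,suppress=True)
a=save("scene","pics/s0.png");b=save("top","pics/t0.png")
cv2.imwrite("pics/both0.png",cv2.cvtColor(np.vstack([a,b])[:, :],cv2.COLOR_RGB2BGR)[:, :])
for n in("scene","top"): print(n,cam(n)[0].tolist(),cam(n)[1])
for t in["box","latch_grip","scanner_grip","dock","mug","stapler"]:
    for n in("scene","top"):
        r=viewer.spot_point(t,n); print(t,n,[(np.round(q["position"],1).tolist(),round(q["p"],2)) for q in r[:4]])
print(env.read_state())
E
```

```text
pics
scene [[413.6951026446325, 0.0, 255.21218513950728], [0.0, 413.6951026446325, 188.0001759767855], [0.0, 0.0, 1.0]] [[-0.5912  0.537  -0.6018  1.3344]
 [ 0.8064  0.3817 -0.4516  0.5382]
 [-0.0128 -0.7523 -0.6587  0.9406]
 [ 0.      0.      0.      1.    ]]
top [[388.0319748485669, 0.0, 249.3310628419135], [0.0, 388.0319748485669, 196.08860138387928], [0.0, 0.0, 1.0]] [[-0.0211 -0.9942  0.1055  0.475 ]
 [-0.9998  0.0204 -0.008  -0.0463]
 [ 0.0058 -0.1057 -0.9944  1.3054]
 [ 0.      0.      0.      1.    ]]
box scene []
box top [([247.2, 188.4], 0.69)]
latch_grip scene [([264.9, 179.4], 0.6)]
latch_grip top [([239.0, 220.1], 0.53)]
scanner_grip scene [([196.3, 146.5], 0.58), ([173.0, 174.2], 0.51), ([187.4, 135.1], 0.51)]
scanner_grip top [([336.6, 219.3], 0.92), ([325.4, 180.7], 0.71), ([370.8, 244.4], 0.58)]
dock scene [([288.0, 189.2], 0.44), ([205.5, 174.5], 0.38)]
dock top [([325.9, 227.7], 0.56), ([141.9, 217.0], 0.27)]
mug scene [([356.2, 252.6], 0.77)]
mug top [([143.2, 218.3], 0.64)]
stapler scene [([287.9, 192.6], 0.94)]
stapler top [([233.3, 251.6], 0.56)]
{'t': 0.7, 'qpos': array([65.7574, 16.6545, -8.787 , 64.5563, -0.0004, 82.017 ]), 'dq': array([-0.0513, -0.0157, -0.0104,  0.021 , -0.0009,  0.0188]), 'joint_efforts': array([ -0.0006, -53.6907,  33.1602,   0.0016,  -0.    ,   0.    ]), 'tcp_pos': array([0.147 , 0.504 , 0.4047]), 'tcp_rot': array([[ 0.  ,  0.28,  0.96],
       [ 0.  ,  0.96, -0.28],
       [-1.  ,  0.  ,  0.  ]]), 'contact_force': array([ 0.5982, -0.0628,  1.2277]), 'moment': array([0.015 , 0.009 , 0.0073]), 'opening': 0.08542024807827275}
```

View pics/s0.png

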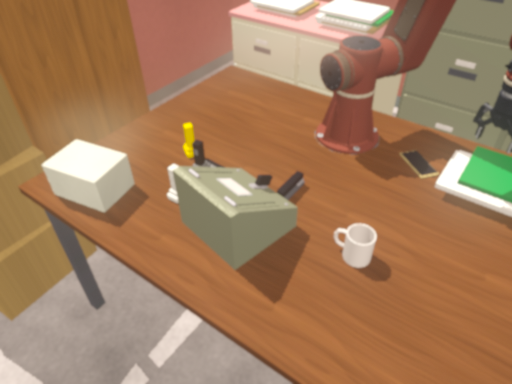

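View pics/t0.png

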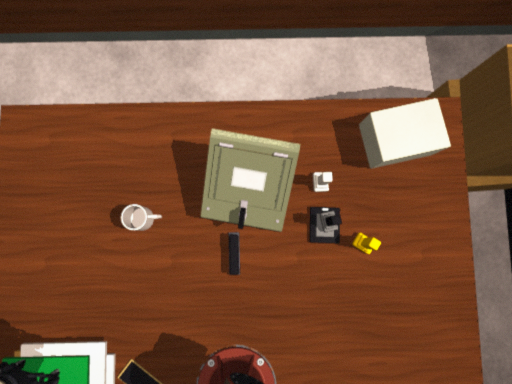

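The pictures show the following:

| Thing | Scene pixel | Top pixel |
|---|---|---|
| Box | – | ~(250,180) |
| Latch | – | (241,213) |
| Black scanner (the real one) | (198,148) | (330,222) |
| White look-alike | (175,180) | (322,181) |
| Yellow look-alike | (188,140) | (368,243) |
| Stapler | – | (234,253) |
| Mug | – | (138,217) |

Next I fit the poses to the outlines.

```bash
cat > fit.py <<'E'
from h import *
from scipy.optimize import minimize
def hullmask(n,P):
    q=np.array([proj(n,p) for p in P]); m=np.zeros((384,512),np.uint8)
    cv2.fillConvexPoly(m,cv2.convexHull(np.round(q*16).astype(np.int32).reshape(-1,1,2)),1,shift=4); return m>0
def place(P,v):
    c,s=np.cos(v[2]),np.sin(v[2]); R=np.array([[c,-s,0],[s,c,0],[0,0,1]]); return P@R.T+[v[0],v[1],0]
def fit(P,v0,masks):
    def cost(v):
        return sum(1-(a&m).sum()/(a|m).sum() for n,m in masks.items() for a in[hullmask(n,place(P,v))])
    best=None
    for y in (-.35,-.15,.05,.25):
        r=minimize(cost,[v0[0],v0[1],y],method="Nelder-Mead",options=dict(initial_simplex=np.array([[v0[0],v0[1],y],[v0[0]+.02,v0[1],y],[v0[0],v0[1]+.02,y],[v0[0],v0[1],y+.2]])))
        if best is None or r.fun<best.fun: best=r
    return best.x,best.fun
def box(x,y,z): return np.array([[i*x/2,j*y/2,k] for i in(-1,1) for j in(-1,1) for k in z])
BOX=np.array([[x,y,z] for y in(-.13,.13) for x,z in((-.126,0),(-.126,.08),(.101,.211),(.126,.211),(.126,0))])
E
python3 - <<'E'
from fit import *
np.set_printoptions(precision=4,suppress=True)
def sil(t,n):
    viewer.grab_frame(n); r=viewer.silhouettes(t,n); print(t,n,[(np.round(q["rect"]).tolist(),round(q["p"],2)) for q in r]); return r
M={n:sil("box",n)[0]["mask"] for n in("scene","top")}
v0=onz("top",(247,188),0.05)[:2]
for k in (M,{"top":M["top"]}): print("box",*fit(BOX,v0,k))
d=sil("dock","top")
if d: 
    print("dock",*fit(box(.12,.10,(0,.014)),onz("top",(325,225),.01)[:2],{"top":cv2.morphologyEx(d[0]["mask"].astype(np.uint8),cv2.MORPH_CLOSE,np.ones((15,15)))>0}))
s=sil("stapler","top");print("stapler",*fit(box(.14,.036,(0,.049)),onz("top",(234,253),.02)[:2],{"top":s[0]["mask"]}))
print("latch tri",tri((264.9,179.4),(239,220.1)))
print("scanner tri",tri((196.3,146.5),(336.6,219.3)))
sc={n:sil("scanner_grip",n) for n in("scene","top")}
print("yel tri",tri((187.4,135.1),(370.8,244.4)),"mug",onz("top",(143.2,218.3),0))
im=viewer.grab_frame("top")[175:265,195:385];im2=viewer.grab_frame("scene")[110:220,140:320]
o=np.vstack([cv2.resize(im,(760,360),interpolation=2),cv2.resize(im2,(760,240),interpolation=2)[:240]])
cv2.imwrite("pics/crop1.png",cv2.cvtColor(cv2.resize(im,(780,370),interpolation=2),cv2.COLOR_RGB2BGR))
E
```

```text
box scene [([174.0, 166.0, 126.0, 102.0], 0.55)]
box top [([200.0, 126.0, 100.0, 101.0], 0.67)]Traceback (most recent call last):
  File "<stdin>", line 7, in <module>
  File "fit.py", line 13, in fit
    r=minimize(cost,[v0[0],v0[1],y],method="Nelder-Mead",options=dict(initial_simplex=np.array([[v0[0],v0[1],y],[v0[0]+.02,v0[1],y],[v0[0],v0[1]+.02,y],[v0[0],v0[1],y+.2]])))
    res = _minimize_neldermead(fun, x0, args, callback, bounds=bounds,
                               **options)
    fxr = func(xr)
    fx = function(np.copy(x), *(wrapper_args + args))
  File "fit.py", line 10, in cost
    return sum(1-(a&m).sum()/(a|m).sum() for n,m in masks.items() for a in[hullmask(n,place(P,v))])
  File "fit.py", line 10, in <genexpr>
    return sum(1-(a&m).sum()/(a|m).sum() for n,m in masks.items() for a in[hullmask(n,place(P,v))])
                                                                           ~~~~~~~~^^^^^^^^^^^^^^
  File "fit.py", line 4, in hullmask
    q=np.array([proj(n,p) for p in P]); m=np.zeros((384,512),np.uint8)
                ~~~~^^^^^
  File "h.py", line 15, in proj
    K,T=cam(n); p=K@(T[:3,:3].T@(np.asarray(X)-T[:3,3])); return p[:2]/p[2]
        ~~~^^^
  File "h.py", line 4, in cam
    m=viewer.camera_model(n); return np.array(m["intrinsics"]),np.array(m["T"])
ValueError: time passes only in moves, steps and waits
```

```bash
python3 - <<'E'
s=open("h.py").read().replace("def cam(n):\n","import functools\n@functools.lru_cache\ndef cam(n):\n");open("h.py","w").write(s)
E
python3 - <<'E'
from fit import *
np.set_printoptions(precision=4,suppress=True)
def sil(t,n):
    r=viewer.silhouettes(t,n); print(t,n,[(np.round(q["rect"]).tolist(),round(q["p"],2)) for q in r]); return r
for n in("scene","top"): cam(n)
top=viewer.grab_frame("top");sce=viewer.grab_frame("scene")
cv2.imwrite("pics/crop1.png",cv2.cvtColor(cv2.resize(top[175:265,195:385],(780,370),interpolation=2),cv2.COLOR_RGB2BGR))
M={n:sil("box",n)[0]["mask"] for n in("scene","top")}
v0=onz("top",(247,188),0.05)[:2]
for k in (M,{"top":M["top"]}): print("box",*fit(BOX,v0,k))
d=sil("dock","top")
if d: 
    print("dock",*fit(box(.12,.10,(0,.014)),onz("top",(325,225),.01)[:2],{"top":cv2.morphologyEx(d[0]["mask"].astype(np.uint8),cv2.MORPH_CLOSE,np.ones((15,15)))>0}))
s=sil("stapler","top");print("stapler",*fit(box(.14,.036,(0,.049)),onz("top",(234,253),.02)[:2],{"top":s[0]["mask"]}))
print("latch tri",tri((264.9,179.4),(239,220.1)))
print("scanner tri",tri((196.3,146.5),(336.6,219.3)))
sc={n:sil("scanner_grip",n) for n in("scene","top")}
print("yel tri",tri((187.4,135.1),(370.8,244.4)),"mug",onz("top",(143.2,218.3),0))
E
```

```text
box scene [([171.0, 169.0, 128.0, 99.0], 0.78), ([192.0, 140.0, 16.0, 28.0], 0.39)]
box top [([202.0, 130.0, 100.0, 100.0], 0.85), ([236.0, 200.0, 11.0, 30.0], 0.57), ([210.0, 144.0, 82.0, 66.0], 0.45), ([310.0, 208.0, 32.0, 36.0], 0.27)]
box [ 0.6404 -0.0516 -0.204 ] 0.07405742004259186
box [ 0.6395 -0.0533 -0.2053] 0.02160804020100504
dock top [([311.0, 209.0, 32.0, 33.0], 0.71)]
dock [ 0.5111 -0.3038 -0.0372] 0.3435047951176984
stapler top [([227.0, 232.0, 14.0, 44.0], 0.69)]
stapler [ 0.4198 -0.0044 -0.0229] 0.15370370370370368
latch tri (array([ 0.5294, -0.0247,  0.1157]), [0.0025, 0.0025])
scanner tri (array([ 0.5236, -0.3213,  0.1152]), [0.001, 0.001])
scanner_grip scene [([186.0, 127.0, 8.0, 28.0], 0.77), ([194.0, 141.0, 16.0, 26.0], 0.7), ([169.0, 164.0, 7.0, 38.0], 0.68)]
scanner_grip top [([352.0, 235.0, 28.0, 18.0], 0.62), ([322.0, 212.0, 19.0, 19.0], 0.61), ([312.0, 173.0, 20.0, 21.0], 0.55)]
yel tri (array([ 0.446 , -0.4383,  0.0734]), [0.0024, 0.0024]) mug [0.5459 0.301  0.    ]
```

View pics/crop1.png

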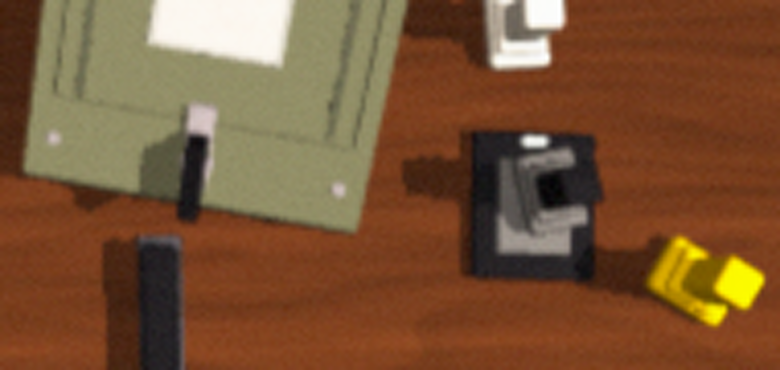

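The box yaw is about −11.7° and the scanner yaw about +13°. Moves can only roll about the tool's own axis, so I plan to get a tilt of about 16° by overreaching. A roll of about 180° then turns the scanner from upright to square on the slope. First move: go to a free spot at azimuth 13°.

```bash
python3 -m crank '[[0.085,-0.045,-0.196,0.592,-0.511],[0.085,-0.045,-0.196,0.592,-0.511],[0.085,-0.045,-0.196,0.592,-0.511],[0.085,-0.045,-0.196,0.592,-0.511],[0.085,-0.045,-0.196,0.592,-0.511],[0.085,-0.045,-0.196,0.592,-0.511],[0.085,-0.045,-0.196,0.592,-0.511],[0.085,-0.045,-0.196,0.592,-0.511],[0.085,-0.045,-0.196,0.592,-0.511],[0.085,-0.045,-0.196,0.592,-0.511],[0.085,-0.045,-0.196,0.592,-0.511],[0.085,-0.045,-0.196,0.592,-0.511],[0.085,-0.045,-0.196,0.592,-0.511],[0.085,-0.045,-0.196,0.592,-0.511],[0.085,-0.045,-0.196,0.592,-0.511]]'; python3 -c "
from h import *;s=env.read_state();print(s['qpos'],s['tcp_rot'])"
```

```text
t: 2.8
tcp_pos: [0.661, 0.1493, 0.4488]
tcp_rot: [[-0.001, -0.224, 0.975], [0.0, 0.975, 0.224], [-1.0, 0.0, -0.001]]
contact_force: [-1.5, -0.6, 1.0]
opening: 0.085
[ 6.55140364e+00  3.38523758e+01  2.46664299e+01  8.08861683e+01
  1.39622389e-02 -6.37561229e+00] [[-1.27821285e-03 -2.23709314e-01  9.74655072e-01]
 [ 9.84930687e-05  9.74655835e-01  2.23709618e-01]
 [-9.99999178e-01  3.81945279e-04 -1.22378380e-03]]
```

```bash
python3 -m crank '[[0.085,0,0.075,0.05,0],[0.085,0,0.075,0.1,0],[0.085,0,0.075,0.15,0],[0.085,0,0.075,0.2,0],[0.085,0,0.075,0.25,0],[0.085,0,0.075,0.25,0]]'; python3 -c "
from h import *;s=env.read_state();print(s['qpos'])"
```

```text
t: 3.4
tcp_pos: [0.7133, 0.2211, 0.5031]
tcp_rot: [[-0.078, -0.225, 0.971], [-0.009, 0.974, 0.225], [-0.997, 0.009, -0.078]]
contact_force: [-0.8, -0.0, 5.9]
opening: 0.0852
[ 11.54277487  56.93030478  78.30888767 115.8594036    0.39082751
  -1.50582701]
```

```bash
python3 -m crank '[[0.085,0,0.02,-0.05,0],[0.085,-0.03,0.02,-0.1,0],[0.085,-0.08,0.02,-0.15,0],[0.085,-0.13,0.02,-0.2,0],[0.085,-0.18,0.02,-0.22,0],[0.085,-0.23,0.02,-0.22,0],[0.085,-0.23,0.02,-0.22,0]]'; python3 -c "
from h import *;s=env.read_state();print(s['qpos'])"
```

```text
t: 4.1
tcp_pos: [0.5131, 0.1924, 0.6929]
tcp_rot: [[-0.044, -0.227, 0.973], [0.0, 0.974, 0.227], [-0.999, 0.01, -0.042]]
contact_force: [0.0, 0.0, -0.8]
opening: 0.085
[ 12.75536575  26.03831805  49.22943383 115.6224328    0.56880919
  -0.38690307]
```

```bash
python3 -m crank '[[0.085,-0.05,0.003,0,0],[0.085,-0.1,0.003,0,0],[0.085,-0.13,0.003,0,0],[0.085,-0.13,0.003,0,0]]'; python3 -c "
from h import *;s=env.read_state();print(s['qpos'])"
```

```text
t: 4.5
tcp_pos: [0.4734, 0.181, 0.7279]
tcp_rot: [[0.002, -0.227, 0.974], [0.013, 0.974, 0.227], [-1.0, 0.012, 0.005]]
contact_force: [0.8, -0.4, 0.7]
opening: 0.0849
[ 12.45194341  20.6963072   46.77351586 115.78599462   0.68103636
  -0.69122398]
```

```bash
python3 -m crank '[[0.085,-0.05,0.003,0.02,0],[0.085,-0.1,0.003,0.04,0],[0.085,-0.15,0.003,0.06,0],[0.085,-0.2,0.003,0.08,0],[0.085,-0.25,0.003,0.1,0],[0.085,-0.3,0.003,0.1,0],[0.085,-0.3,0.003,0.1,0]]'; python3 -c "
from h import *;s=env.read_state();print(s['qpos'])"
```

```text
t: 5.2
tcp_pos: [0.4573, 0.1706, 0.7509]
tcp_rot: [[0.049, -0.227, 0.973], [0.025, 0.974, 0.226], [-0.998, 0.013, 0.054]]
contact_force: [-0.0, 0.6, -0.1]
opening: 0.0849
[ 11.61763918  18.20392877  47.05576048 115.80070066   0.80794384
  -1.48230717]
```

```bash
python3 -m crank '[[0.085,-0.4,0.003,0.4,0],[0.085,-0.4,0.003,0.4,0],[0.085,-0.4,0.003,0.4,0],[0.085,-0.4,0.003,0.4,0]]'; python3 -c "
from h import *;s=env.read_state();print(s['qpos'])"
```

```text
t: 5.6
tcp_pos: [0.5012, 0.1746, 0.7499]
tcp_rot: [[0.094, -0.227, 0.969], [0.036, 0.974, 0.225], [-0.995, 0.013, 0.1]]
contact_force: [1.2, -0.7, -1.0]
opening: 0.085
[ 11.03749852  23.24678727  54.73241342 115.79624134   0.97498758
  -2.0184662 ]
```

```bash
R='x'; python3 -m crank '[[0.085,-0.4,0.02,0.3,0],[0.085,-0.4,0.02,0.3,0],[0.085,-0.4,0.02,0.3,0],[0.085,-0.4,0.02,0.3,0],[0.085,-0.4,0.02,0.3,0],[0.085,-0.4,0.02,0.3,0],[0.085,-0.4,0.02,0.3,0],[0.085,-0.4,0.02,0.3,0]]'; python3 -c "
from h import *;s=env.read_state();print(s['qpos'])"
```

```text
t: 6.4
tcp_pos: [0.5074, 0.1751, 0.763]
tcp_rot: [[0.14, -0.227, 0.964], [0.047, 0.974, 0.223], [-0.989, 0.014, 0.147]]
contact_force: [0.4, -0.3, 0.6]
opening: 0.0847
[ 10.90698589  23.93651505  58.16998771 115.79535701   1.13834766
  -2.09359993]
```

```bash
python3 -m crank '[[0.085,-0.4,0,0.4,0],[0.085,-0.4,0,0.4,0],[0.085,-0.4,0,0.4,0]]'; python3 -m crank '[[0.085,-0.4,0,0.4,0],[0.085,-0.4,0,0.4,0],[0.085,-0.4,0,0.4,0]]';python3 -m crank '[[0.085,-0.4,0,0.4,0],[0.085,-0.4,0,0.4,0],[0.085,-0.4,0,0.4,0]]'; python3 -c "
from h import *;s=env.read_state();print(s['qpos'])"
```

```text
t: 6.7
tcp_pos: [0.5247, 0.1734, 0.7706]
tcp_rot: [[0.185, -0.228, 0.956], [0.058, 0.974, 0.22], [-0.981, 0.015, 0.193]]
contact_force: [-0.1, 1.0, -0.3]
opening: 0.0851
t: 7.0
tcp_pos: [0.5336, 0.1702, 0.7812]
tcp_rot: [[0.229, -0.228, 0.947], [0.069, 0.974, 0.218], [-0.971, 0.015, 0.238]]
contact_force: [0.4, 0.2, 0.2]
opening: 0.085
t: 7.3
tcp_pos: [0.536, 0.166, 0.7945]
tcp_rot: [[0.272, -0.228, 0.935], [0.078, 0.974, 0.214], [-0.959, 0.015, 0.282]]
contact_force: [-0.0, -0.3, 0.2]
opening: 0.0851
[  9.21236291  27.33827455  69.4553659  115.80665885   1.94815557
  -3.53626633]
```

The tilt is now 16.4° on the bisector, as wanted. Next I work out the latch push with closed fingers, from the low end so as to stay clear of the lid.

```bash
cat > plan.py <<'E'
from h import *
np.set_printoptions(precision=4,suppress=True)
yaw=np.radians(-11.7);c,s=np.cos(yaw),np.sin(yaw)
RZ=np.array([[c,-s,0],[s,c,0],[0,0,1]])
n=RZ@[-.5,0,np.sqrt(.75)];ex=RZ@[np.sqrt(.75),0,.5];ey=RZ@[0,1,0]
G=np.array([.531,-.029,.1177])
def st():
    s=env.read_state();return np.array(s["tcp_pos"]),np.array(s["tcp_rot"])
def delta(P):
    p,R=st();return R.T@(np.asarray(P)-p)
def phi():
    p,R=st();u=-R[:,0];z=np.array([0,0,1.]);a=z-u*(z@u);b=n-u*(n@u)
    return np.arctan2(np.cross(a,b)@R[:,0],a@b), z@u, n@u
def latch(a,d,r=.02,out=.027):
    R=st()[1];u=-R[:,0]
    C=G+(out-.025)*n+ex*(-r*np.cos(a)-d*np.sin(a))+ey*(-r*np.sin(a)+d*np.cos(a))
    return C+.1594*u
E
python3 - <<'E'
from plan import *
print("phi",phi())
u=-st()[1][:,0]
h=latch(0,.034)+.10*u
print("hover",h,delta(h))
w=[latch(0,.034)]+[latch(a,.026) for a in np.arange(0,1.6,.25)]+[latch(1.5,.026),latch(1.55,.026)]
for P in w: print(st()[1].T@(P-h))
E
```

```text
phi (np.float64(-2.22604483644159), np.float64(0.9591994309617847), np.float64(0.9557190109723233))
hover [ 0.4495 -0.0124  0.3582] [ 0.381  -0.1606 -0.2422]
[ 0.1  0.  -0. ]
[ 0.0989 -0.0073 -0.0032]
[ 0.0997 -0.0104 -0.0107]
[ 0.0999 -0.0153 -0.0173]
[ 0.0995 -0.0216 -0.0225]
[ 0.0985 -0.0289 -0.0261]
[ 0.097  -0.0367 -0.0277]
[ 0.0951 -0.0447 -0.0274]
[ 0.0951 -0.0447 -0.0274]
[ 0.0946 -0.0462 -0.0271]
```

```bash
python3 -m crank '[[0,0.381,-0.161,-0.242,0],[0,0.381,-0.161,-0.242,0],[0,0.381,-0.161,-0.242,0],[0,0.381,-0.161,-0.242,0],[0,0.381,-0.161,-0.242,0],[0,0.381,-0.161,-0.242,0],[0,0.381,-0.161,-0.242,0],[0,0.381,-0.161,-0.242,0],[0,0.381,-0.161,-0.242,0],[0,0.381,-0.161,-0.242,0],[0,0.381,-0.161,-0.242,0],[0,0.381,-0.161,-0.242,0]]'; python3 - <<'E'
from plan import *
u=-st()[1][:,0]
h=latch(0,.034)+.10*u
print(delta(h),env.read_state()["qpos"])
a,b=save("scene","pics/s1.png"),save("top","pics/t1.png")
o=np.hstack([cv2.resize(a[110:240,180:320],(400,371)),cv2.resize(b[150:280,180:320],(400,371))])
cv2.imwrite("pics/c2.png",cv2.cvtColor(o,cv2.COLOR_RGB2BGR))
t=st()[0]-.173*u
print("tip",t,proj("scene",t),proj("top",t),"G",proj("scene",G),proj("top",G))
for nm in("scene","top"): print([ (q["position"],q["p"]) for q in viewer.spot_point("latch_grip",nm)[:2]])
E
```

```text
t: 8.5
tcp_pos: [0.4459, -0.0132, 0.3535]
tcp_rot: [[0.264, -0.226, 0.938], [0.079, 0.974, 0.213], [-0.961, 0.018, 0.275]]
contact_force: [0.0, 0.0, 0.4]
opening: 0.0001
[-0.0035 -0.0006  0.0068] [-13.8625   3.638  -34.7426  37.7546   8.0682 -25.8028]
tip [0.4931 0.0008 0.1893] [279.6821 157.4869] [230.5156 231.3373] G [264.2816 178.6667] [241.0402 219.0567]
[([264.4, 179.8], 0.78)]
[([242.4, 218.2], 0.45)]
```

View pics/c2.png

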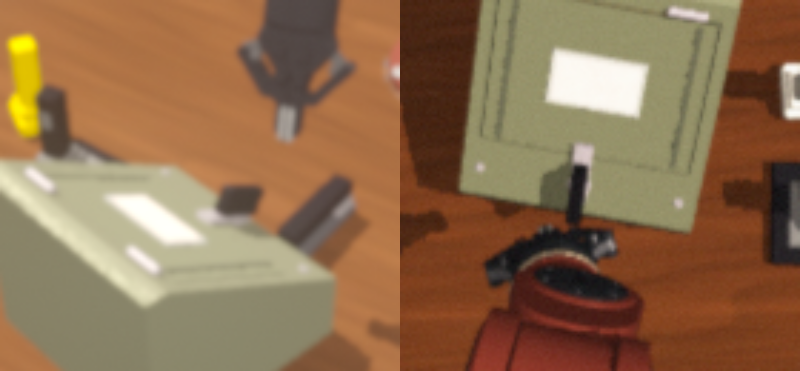

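```bash
python3 -m crank '[[0,0.05,-0.001,0.007,0],[0,0.0965,-0.001,0.007,0],[0,0.0965,-0.001,0.007,0],[0,0.0965,-0.001,0.007,0]]'; python3 -c "
from plan import *
print(delta(latch(0,.034)))
w=[latch(a,.026) for a in np.arange(0,1.6,.25)]+[latch(1.57,.024)]
for P in w: print(delta(P))"
```

```text
t: 9.1
tcp_pos: [0.4831, -0.0041, 0.2692]
tcp_rot: [[0.271, -0.228, 0.935], [0.079, 0.973, 0.215], [-0.959, 0.016, 0.282]]
contact_force: [-0.1, -0.1, 0.8]
opening: -0.0002
[ 0.0048  0.0008 -0.008 ]
[ 0.0037 -0.0064 -0.0112]
[ 0.0045 -0.0096 -0.0187]
[ 0.0047 -0.0144 -0.0253]
[ 0.0042 -0.0207 -0.0306]
[ 0.0032 -0.028  -0.0341]
[ 0.0017 -0.0358 -0.0358]
[-0.0002 -0.0438 -0.0355]
[-0.0013 -0.0467 -0.0332]
```

```bash
python3 -m crank '[[0,0.005,0.001,-0.008,0],[0,0.004,-0.006,-0.011,0],[0,0.0045,-0.0095,-0.0185,0],[0,0.0045,-0.0145,-0.025,0],[0,0.004,-0.0205,-0.0305,0],[0,0.003,-0.028,-0.034,0],[0,0.002,-0.036,-0.036,0],[0,0,-0.044,-0.0355,0],[0,-0.001,-0.0465,-0.033,0],[0,-0.001,-0.0465,-0.033,0]]'; python3 - <<'E'
from plan import *
print(delta(latch(1.57,.024)))
a,b=save("scene","pics/s2.png"),save("top","pics/t2.png")
o=np.hstack([cv2.resize(a[110:240,180:320],(400,371)),cv2.resize(b[150:280,180:320],(400,371))])
cv2.imwrite("pics/c3.png",cv2.cvtColor(o,cv2.COLOR_RGB2BGR))
E
```

```text
t: 10.1
tcp_pos: [0.463, -0.0573, 0.2603]
tcp_rot: [[0.272, -0.227, 0.935], [0.078, 0.974, 0.214], [-0.959, 0.015, 0.282]]
contact_force: [-1.3, -0.3, -1.3]
opening: 0.0005
[-0.0002  0.0009 -0.0005]
```

View pics/c3.png

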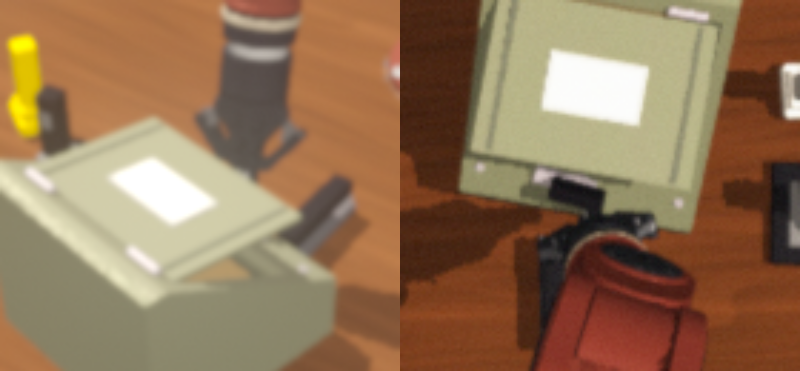

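The lid is rising and the cam is clear, but the bar looks about 0.1–0.15 rad short of a full quarter turn. I'll nudge it 5 mm more, then back off.

```bash
python3 -m crank '[[0,-0.001,-0.002,0.003,0],[0,-0.001,-0.002,0.005,0],[0,-0.001,-0.002,0.005,0],[0,0.003,0.004,-0.02,0],[0,-0.03,-0.01,-0.06,0],[0.085,-0.08,-0.03,-0.08,0],[0.085,-0.13,-0.06,-0.08,0],[0.085,-0.14,-0.10,-0.08,0],[0.085,-0.14,-0.14,-0.08,0],[0.085,-0.14,-0.18,-0.08,0],[0.085,-0.14,-0.2,-0.08,0]]'; python3 - <<'E'
from plan import *
a,b=save("scene","pics/s3.png"),save("top","pics/t3.png")
o=np.hstack([cv2.resize(a[110:240,160:300],(400,371)),cv2.resize(b[130:275,200:356],(400,371))])
cv2.imwrite("pics/c4.png",cv2.cvtColor(o,cv2.COLOR_RGB2BGR))
for t in("scanner_grip","scanner_window","dock","latch_grip","label"):
  for nm in("scene","top"): print(t,nm,[(np.round(q["position"],1).tolist(),round(q["p"],2)) for q in viewer.spot_point(t,nm)[:4]])
E
```

```text
t: 11.3
tcp_pos: [0.3966, -0.2829, 0.3696]
tcp_rot: [[0.274, -0.227, 0.935], [0.076, 0.974, 0.214], [-0.959, 0.012, 0.284]]
contact_force: [0.2, 0.3, 0.5]
opening: 0.0844
scanner_grip scene [([184.5, 133.1], 0.82), ([198.0, 146.9], 0.63), ([176.7, 173.1], 0.63)]
scanner_grip top [([371.5, 246.4], 0.88), ([334.2, 221.8], 0.86), ([326.2, 177.4], 0.64)]
scanner_window scene [([179.5, 195.6], 0.8), ([263.9, 182.0], 0.64), ([193.7, 156.2], 0.62)]
scanner_window top [([321.5, 182.6], 0.88), ([361.9, 243.1], 0.83), ([331.0, 220.0], 0.82), ([335.3, 218.4], 0.65)]
dock scene []
dock top [([325.2, 226.6], 0.74)]
latch_grip scene [([263.9, 179.1], 0.55)]
latch_grip top [([240.3, 218.7], 0.64), ([230.9, 251.2], 0.51)]
label scene []
label top []
```

View pics/c4.png

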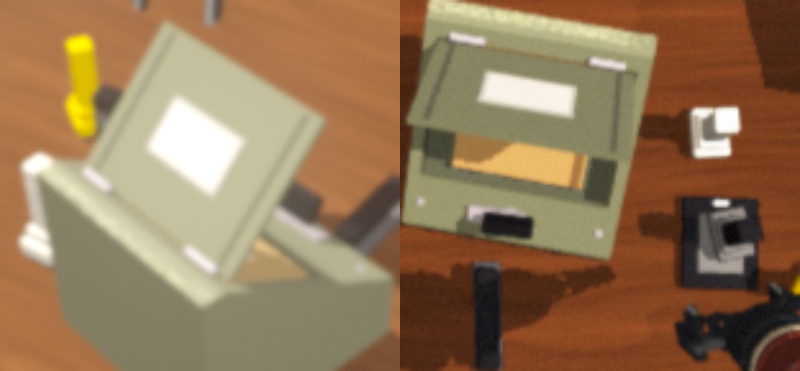

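```bash
python3 - <<'E'
from plan import *
import fit as F
viewer.grab_frame("top");
def near(t,nm,px):
    r=[q for q in viewer.silhouettes(t,nm) if abs(q["rect"][0]+q["rect"][2]/2-px[0])+abs(q["rect"][1]+q["rect"][3]/2-px[1])<16]; print(nm,[(np.round(q["rect"]).tolist(),round(q["p"],2)) for q in r]); return r[0]["mask"]
mt=near("scanner_grip","top",(331,221))
viewer.grab_frame("scene");ms=near("scanner_grip","scene",(202,153))
parts=[F.box(.064,.048,(.014,.036)),F.box(.046,.04,(.036,.05)),F.box(.03,.03,(.05,.139))]
def m(nm,v): return np.any([F.hullmask(nm,F.place(P,v)) for P in parts],0)
from scipy.optimize import minimize
for ms_ in ({"top":mt},{"top":mt,"scene":ms}):
  for sw in (0,np.pi/2):
    rs=[]
    for y in(-.3,0,.3,.6):
      x0=np.array([.52,-.31,y+sw]);r=minimize(lambda v:sum(1-(m(k,v)&q).sum()/(m(k,v)|q).sum() for k,q in ms_.items()),x0,method="Nelder-Mead",options=dict(initial_simplex=x0+np.vstack([np.zeros(3),np.diag([.015,.015,.3])])));rs.append(r)
    b=min(rs,key=lambda r:r.fun);print(list(ms_),b.x,np.degrees(b.x[2]),b.fun)
print("dock",onz("top",(325.5,227),0),"handle top",onz("top",(329.5,220.6),.139))
print("tri",tri((197.2,146.7),(335.4,220.5)),tri((198,147),(334.2,221.8)))
E
```

```text
top [([322.0, 211.0, 20.0, 20.0], 0.81)]
scene []Traceback (most recent call last):
  File "<stdin>", line 7, in <module>
  File "<stdin>", line 5, in near
IndexError: list index out of range
```

```bash
python3 - <<'E'
from plan import *
import fit as F
cam("scene");cam("top");im=viewer.grab_frame("top")
mt=[q for q in viewer.silhouettes("scanner_grip","top") if abs(q["rect"][0]-322)<5][0]["mask"]
parts=[F.box(.064,.048,(.014,.036)),F.box(.046,.04,(.036,.05)),F.box(.03,.03,(.05,.139))]
def m(v): return np.any([F.hullmask("top",F.place(P,v)) for P in parts],0)
from scipy.optimize import minimize
for sw in (0,np.pi/2):
    rs=[]
    for y in(-.3,0,.3,.6):
      x0=np.array([.52,-.31,y+sw]);rs.append(minimize(lambda v:1-(m(v)&mt).sum()/(m(v)|mt).sum(),x0,method="Nelder-Mead",options=dict(initial_simplex=x0+np.vstack([np.zeros(3),np.diag([.015,.015,.3])]))))
    b=min(rs,key=lambda r:r.fun);print(b.x,np.degrees(b.x[2]),b.fun)
print("dock",onz("top",(325.5,227),0),"handle top",onz("top",(329.5,220.6),.139))
print("tri",tri((197.2,146.7),(335.4,220.5)),tri((198,147),(334.2,221.8)))
P=b.x
big=cv2.resize(im[195:255,295:355],(600,600),interpolation=cv2.INTER_CUBIC)
cv2.imwrite("pics/c5.png",cv2.cvtColor(big,cv2.COLOR_RGB2BGR))
E
```

```text
[ 0.5212 -0.3146  0.1519] 8.70189039445067 0.10353535353535348
[ 0.5232 -0.3166  0.2137] 12.2451232576429 0.11250000000000004
dock [ 0.504  -0.3104  0.    ] handle top [ 0.5198 -0.2951  0.139 ]
tri (array([ 0.5207, -0.3186,  0.1136]), [0.0, 0.0]) (array([ 0.5177, -0.3163,  0.1113]), [0.0012, 0.0012])
```

View pics/c5.png

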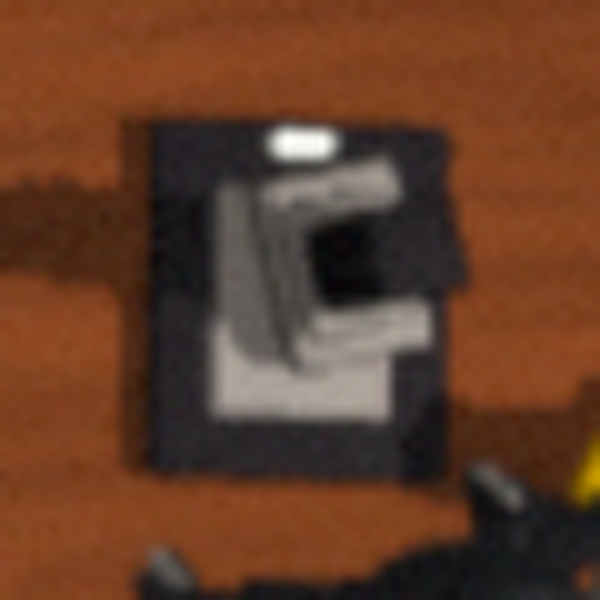

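```bash
python3 -c "
from plan import *
u=-st()[1][:,0];g=np.array([.520,-.3155,.112])
print(delta(g+.255*u),delta(g+.155*u),phi(),env.read_state()['qpos'])"
```

```text
[ 0.0223 -0.0672  0.036 ] [ 0.1223 -0.0672  0.036 ] (np.float64(-2.2255359543052076), np.float64(0.9591396064458638), np.float64(0.9557584856430518)) [-48.5384   9.7599 -24.6637  48.3796  14.8151 -60.6585]
```

```bash
python3 -m crank '[[0.085,0.022,-0.04,0.03,0],[0.085,0.022,-0.067,0.036,0],[0.085,0.022,-0.067,0.036,0],[0.085,0.06,-0.067,0.036,0],[0.085,0.1,-0.067,0.036,0],[0.085,0.122,-0.067,0.036,0],[0.085,0.122,-0.067,0.036,0],[0.085,0.122,-0.067,0.036,0]]'; python3 - <<'E'
from plan import *
u=-st()[1][:,0];g=np.array([.520,-.3155,.112])
print(delta(g+.155*u))
a,b=save("scene","pics/s5.png"),save("top","pics/t5.png")
o=np.hstack([cv2.resize(a[100:200,140:240],(400,400)),cv2.resize(b[170:270,290:390],(400,400))])
cv2.imwrite("pics/c6.png",cv2.cvtColor(o,cv2.COLOR_RGB2BGR))
E
```

```text
t: 13.0
tcp_pos: [0.4776, -0.3273, 0.2614]
tcp_rot: [[0.271, -0.228, 0.935], [0.079, 0.973, 0.215], [-0.959, 0.016, 0.282]]
contact_force: [0.1, -0.9, -0.3]
opening: 0.0853
[ 0.0008 -0.0005  0.    ]
```

View pics/c6.png

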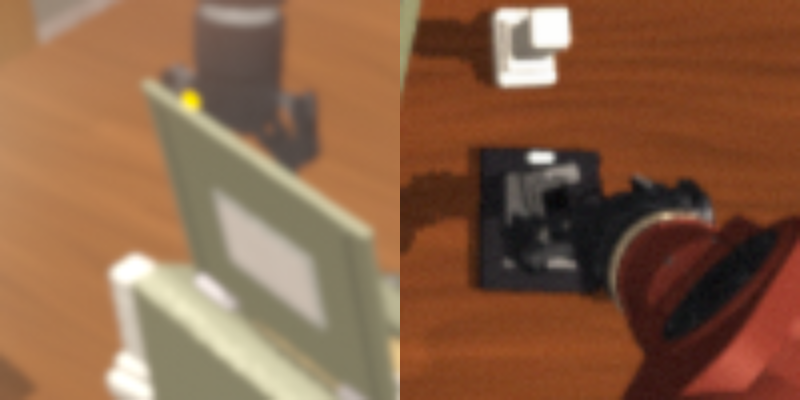

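The lid stands open and hides the scanner from the scene camera. In the top view the handle, at about (575,200) in the crop, sits between the fingers. I'll close, then lift.

```bash
python3 -m crank '[[0.05,0,0,0,0],[0.04,0,0,0,0],[0.03,0,0,0,0],[0.015,0,0,0,0],[0.015,0,0,0,0],[0.015,0,0,0,0],[0.015,0,0,0,0],[0.015,0,0,0,0]]'; python3 -c "
from plan import *
d=st()[1].T@[0,0,.1];print('up10cm',d)"
```

```text
t: 13.9
tcp_pos: [0.4781, -0.3282, 0.2633]
tcp_rot: [[0.274, -0.228, 0.934], [0.076, 0.974, 0.215], [-0.959, 0.012, 0.284]]
contact_force: [-0.8, 0.4, 6.5]
opening: 0.0295
up10cm [-0.0959  0.0012  0.0284]
```

```bash
python3 -m crank '[[0.015,-0.03,0,0.009,0],[0.015,-0.07,0,0.02,0],[0.015,-0.11,0,0.033,0],[0.015,-0.16,0,0.048,0],[0.015,-0.19,0,0.057,0],[0.015,-0.19,0,0.057,0]]'; python3 - <<'E'
from plan import *
a,b=save("scene","pics/s6.png"),save("top","pics/t6.png")
for t in("label","scanner_grip","scanner_window"):
    for nm in("top","scene"): print(t,nm,[(np.round(q["position"],1).tolist(),round(q["p"],2)) for q in viewer.spot_point(t,nm)[:5]])
box=np.array([.6395,-.053,0]);L0=box+RZ@[.0134,0,.1385]
print("L0",L0,proj("top",L0),[proj("top",L0+ey*k) for k in(-.03,.03)])
o=np.hstack([cv2.resize(a[90:230,100:300],(400,280)),cv2.resize(b[100:240,200:400],(400,280))])
cv2.imwrite("pics/c7.png",cv2.cvtColor(cv2.resize(o,None,fx=1,fy=1),cv2.COLOR_RGB2BGR))
E
```

```text
t: 14.5
tcp_pos: [0.48, -0.331, 0.4668]
tcp_rot: [[0.28, -0.228, 0.933], [0.071, 0.974, 0.217], [-0.957, 0.005, 0.289]]
contact_force: [1.4, 0.5, -0.7]
opening: 0.0299
label top [([248.7, 179.2], 0.74)]
label scene [([232.1, 193.7], 0.39)]
scanner_grip top [([326.7, 178.9], 0.78), ([371.7, 246.4], 0.64), ([354.7, 212.0], 0.5)]
scanner_grip scene [([175.8, 172.9], 0.68), ([188.5, 92.0], 0.62)]
scanner_window top [([362.8, 241.0], 0.69), ([344.8, 217.9], 0.66), ([320.5, 181.0], 0.55)]
scanner_window scene [([195.2, 121.7], 0.67), ([179.7, 192.6], 0.54)]
L0 [ 0.6526 -0.0557  0.1385] [248.9714 178.5128] [array([258.6817, 180.3007]), array([239.2678, 176.7261])]
```

View pics/c7.png

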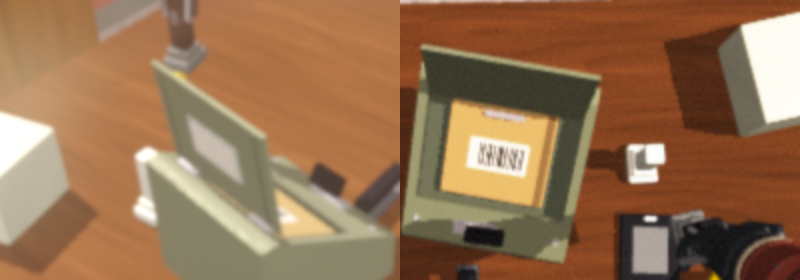

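The label is at top pixel (249,178), which matches the predicted middle of the box (248.97,178.5). The scanner is gripped and hanging upright. Next I compute the aiming pose.

```bash
cat >> plan.py <<'E'
L0=np.array([.6526,-.0557,.1385])
H=np.array([-.959,.012,.284]);H/=np.linalg.norm(H)
from scipy.spatial.transform import Rotation as Ro
from scipy.optimize import minimize_scalar
def Rx(f): return Ro.from_rotvec([f,0,0]).as_matrix()
def aim(gap=.07,off=np.array([.155,0,0]),lo=-3.1,hi=0):
    p,R=st();f=minimize_scalar(lambda f:-(R@Rx(f)@H)@n,bounds=(lo,hi),method="bounded").x
    R2=R@Rx(f);ang=np.degrees(np.arccos(min(1,(R2@H)@n)))
    P=L0+gap*n+R2@(.098*H-off)
    return f,ang,P,R.T@(P-p)
def where(off=np.array([.155,0,0])):
    p,R=st();h=R@H;w=p+R@(off-.098*H);t=(w-L0)@n;return "window",w,"hit off xy mm",1e3*np.array([(w-h*((w-L0)@n)/(h@n)-L0)@ex,(w-h*((w-L0)@n)/(h@n)-L0)@ey]),"dist",np.linalg.norm(w-L0),"ang",np.degrees(np.arccos(min(1,h@n)))
E
python3 - <<'E'
from plan import *
p,R=st();print("pred grip",p+R@[.155,0,0],"pred win",p+R@([.155,0,0]-.098*H),"axis",R@H)
print("tri grip",tri((188.5,92),(354.7,212)),"win",tri((195.2,121.7),(344.8,217.9)))
for g in(.13,.07):
    f,a,P,d=aim(g);print(g,f,a,P,d)
E
```

```text
pred grip [ 0.5214 -0.3182  0.3118] pred win [ 0.5212 -0.3181  0.2138] axis [ 0.0012 -0.0019  1.    ]
tri grip (array([ 0.5315, -0.3178,  0.3267]), [0.0024, 0.0024]) win (array([ 0.5209, -0.3188,  0.2146]), [0.0044, 0.0044])
0.13 -2.2370110840462694 0.5233818094092055 [ 0.4993 -0.0452  0.485 ] [0.0041 0.2733 0.087 ]
0.07 -2.2370110840462694 0.5233818094092055 [ 0.5287 -0.0512  0.433 ] [0.0615 0.26   0.0985]
```

```bash
python3 -m crank '[[0.015,-0.01,0.045,0.015,0],[0.015,-0.01,0.09,0.03,0],[0.015,-0.01,0.135,0.045,0],[0.015,-0.01,0.18,0.06,-0.1],[0.015,-0.01,0.22,0.07,-0.24],[0.015,0,0.26,0.08,-0.38],[0.015,0.004,0.273,0.087,-0.52],[0.015,0.004,0.273,0.087,-0.66],[0.015,0.004,0.273,0.087,-0.8],[0.015,0.004,0.273,0.087,-0.94],[0.015,0.004,0.273,0.087,-1.08],[0.015,0.004,0.273,0.087,-1.22],[0.015,0.004,0.273,0.087,-1.36],[0.015,0.004,0.273,0.087,-1.5],[0.015,0.004,0.273,0.087,-1.64],[0.015,0.004,0.273,0.087,-1.78],[0.015,0.004,0.273,0.087,-1.92],[0.015,0.004,0.273,0.087,-2.06],[0.015,0.004,0.273,0.087,-2.2],[0.015,0.004,0.273,0.087,-2.237]]'; python3 - <<'E'
from plan import *
f,a,P,d=aim(.07,lo=-.6,hi=.6);print(f,a,P,d);print(where(),env.read_state()["qpos"])
a,b=save("scene","pics/s7.png"),save("top","pics/t7.png")
o=np.hstack([cv2.resize(a[60:220,150:310],(400,400)),cv2.resize(b[100:260,170:330],(400,400))])
cv2.imwrite("pics/c8.png",cv2.cvtColor(o,cv2.COLOR_RGB2BGR))
for t in("scanner_grip","scanner_window"):
    for nm in("top","scene"): print(t,nm,[(np.round(q["position"],1).tolist(),round(q["p"],2)) for q in viewer.spot_point(t,nm)[:5]])
p,R=st();g=p+R@[.155,0,0];w=g-R@H*.098;print("pred",proj("top",g),proj("scene",g),proj("top",w),proj("scene",w))
E
```

```text
t: 16.9
tcp_pos: [0.4992, -0.0454, 0.4845]
tcp_rot: [[0.272, -0.59, -0.76], [0.078, -0.774, 0.629], [-0.959, -0.23, -0.164]]
contact_force: [0.7, -0.1, -1.9]
opening: 0.0293
0.003914534061881043 0.5872141863520417 [ 0.5289 -0.0514  0.4331] [ 0.0569 -0.0011 -0.0179]
('window', array([ 0.5887, -0.0426,  0.2505]), 'hit off xy mm', array([-1.6484,  0.6029]), 'dist', np.float64(0.12964479559885467), 'ang', np.float64(0.5907821039692542)) [ -16.198     4.7079  -13.1381   58.1552    8.6741 -156.6393]
scanner_grip top [([375.5, 246.0], 0.89), ([241.9, 211.2], 0.79), ([324.3, 176.7], 0.66)]
scanner_grip scene [([259.6, 119.7], 0.95), ([174.0, 170.1], 0.56), ([186.7, 133.4], 0.5), ([289.8, 191.9], 0.2)]
scanner_window top [([320.3, 182.6], 0.84), ([245.2, 194.4], 0.83), ([364.3, 242.9], 0.79)]
scanner_window scene [([249.9, 151.7], 0.92), ([179.3, 195.5], 0.73)]
pred [241.3787 210.7364] [260.8851 118.8905] [244.95   195.5068] [248.4896 151.3084]
```

View pics/c8.png

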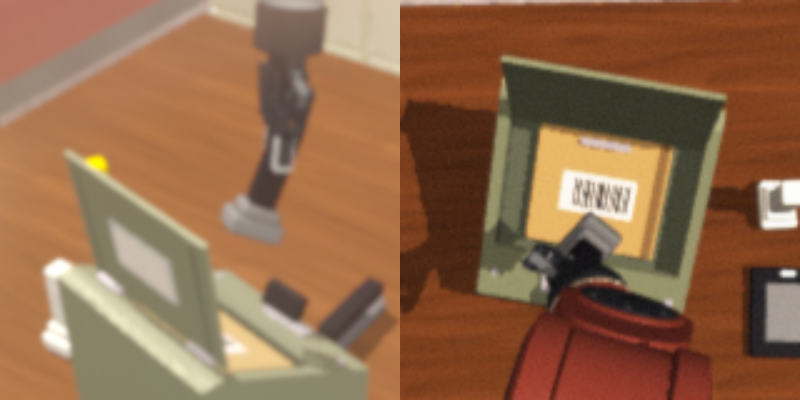

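```bash
python3 -m crank '[[0.015,0.02,0,-0.006,0.004],[0.015,0.04,0,-0.012,0.004],[0.015,0.057,-0.001,-0.018,0.004],[0.015,0.057,-0.001,-0.018,0.004],[0.015,0.057,-0.001,-0.018,0.004],[0.015,0.057,-0.001,-0.018,0.004]]'; python3 - <<'E'
from plan import *
f,a,P,d=aim(.07,lo=-.6,hi=.6);print(f,a,d);print(where())
viewer.grab_frame("top");viewer.grab_frame("scene")
for t in("scanner_grip","scanner_window","label"):
    for nm in("top","scene"): print(t,nm,[(np.round(q["position"],1).tolist(),round(q["p"],2)) for q in viewer.spot_point(t,nm)[:5]])
p,R=st();g=p+R@[.155,0,0];w=g-R@H*.098;print("pred",proj("top",g),proj("scene",g),proj("top",w),proj("scene",w))
E
```

```text
t: 17.8
tcp_pos: [0.5289, -0.0516, 0.4343]
tcp_rot: [[0.273, -0.598, -0.754], [0.078, -0.767, 0.637], [-0.959, -0.233, -0.163]]
contact_force: [0.1, -0.1, -1.0]
opening: 0.0295
-0.00404240125529167 0.492748103992925 [0.0012 0.0002 0.0008]
('window', array([ 0.6186, -0.0491,  0.2005]), 'hit off xy mm', array([ 0.4317, -0.2363]), 'dist', np.float64(0.07096914562954638), 'ang', np.float64(0.4972511407687505))
scanner_grip top [([370.9, 243.9], 0.92), ([246.1, 202.7], 0.84), ([324.6, 175.9], 0.64)]
scanner_grip scene [([252.2, 137.1], 0.64), ([173.1, 170.8], 0.64), ([188.1, 137.2], 0.43)]
scanner_window top [([318.6, 182.3], 0.69), ([359.6, 240.6], 0.6)]
scanner_window scene [([242.8, 170.3], 0.97), ([178.9, 193.9], 0.63)]
label top [([245.0, 178.3], 0.57)]
label scene []
pred [243.7932 200.7705] [252.9222 138.7392] [247.0285 187.0956] [240.9188 170.0951]
```

Predicted and detected positions agree to about 2–3 px in both cameras. I'll hold for 2.5 s.

```bash
python3 -m crank '[[0.015,0.001,0,0.001,0],[0.015,0.001,0,0.001,0],[0.015,0.001,0,0.001,0],[0.015,0.001,0,0.001,0],[0.015,0.001,0,0.001,0],[0.015,0.001,0,0.001,0],[0.015,0.001,0,0.001,0],[0.015,0.001,0,0.001,0],[0.015,0.001,0,0.001,0],[0.015,0.001,0,0.001,0],[0.015,0.001,0,0.001,0],[0.015,0.001,0,0.001,0],[0.015,0.001,0,0.001,0],[0.015,0.001,0,0.001,0],[0.015,0.001,0,0.001,0],[0.015,0.001,0,0.001,0],[0.015,0.001,0,0.001,0],[0.015,0.001,0,0.001,0],[0.015,0.001,0,0.001,0],[0.015,0.001,0,0.001,0]]'; python3 - <<'E'
from plan import *
print(where())
up=st()[1].T@(.07*n);print("retreat 7cm along n",up)
# dock from its top-plate outline in the clear picture
im=viewer.grab_frame("top");r=viewer.silhouettes("dock","top");import fit as F
m=r[0]["mask"];print(r[0]["rect"],r[0]["p"],F.fit(F.box(.12,.10,(0,.014)),onz("top",(325,225),.014)[:2],{"top":m}))
cv2.imwrite("pics/c9.png",cv2.cvtColor(cv2.resize(im[190:260,290:360],(560,560),interpolation=cv2.INTER_CUBIC),cv2.COLOR_RGB2BGR))
E
```

```text
t: 20.2
tcp_pos: [0.5285, -0.051, 0.4325]
tcp_rot: [[0.273, -0.598, -0.754], [0.078, -0.767, 0.637], [-0.959, -0.232, -0.163]]
contact_force: [0.6, 1.0, -2.1]
opening: 0.0294
('window', array([ 0.618 , -0.0484,  0.1985]), 'hit off xy mm', array([-1.2102,  0.3315]), 'dist', np.float64(0.06964695234521028), 'ang', np.float64(0.537101505317447))
retreat 7cm along n [-0.0669  0.001   0.0205]
[310.0, 209.1, 32.5, 31.1] 0.81 (array([ 0.5103, -0.3037, -0.0362]), np.float64(0.06974716652136004))
```

View pics/c9.png

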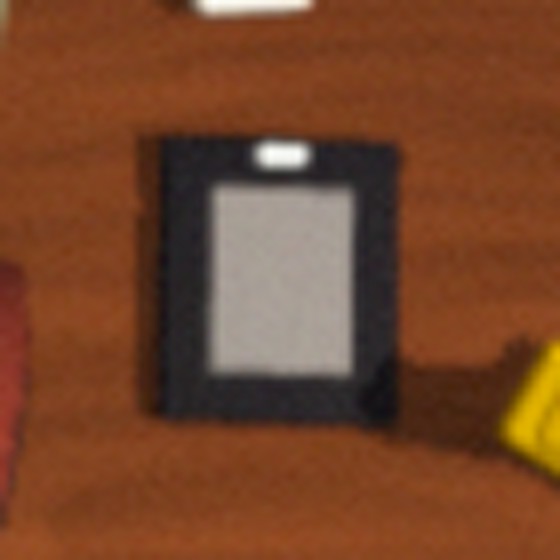

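```bash
python3 - <<'E'
from plan import *
K=8.
c=[onz("top",(290+a/K,190+b/K),.014) for a,b in((160,137),(397,142),(397,422),(160,420))]
print(np.array(c),np.mean(c,0))
print("pad",onz("top",(290+281.5/8,190+281/8),.014))
p,R=st()
f=minimize_scalar(lambda f:-(R@Rx(f)@H)[2],bounds=(0,3.1),method="bounded").x
R2=R@Rx(f);print("turn",f,"upright err",np.degrees(np.arccos((R2@H)[2])))
D=np.array([.510,-.305,.014])
for z in(.12,0): 
    P=D+[0,0,z]-R2@([.155,0,0]-.098*H);print(P,R.T@(P-p))
Rg=np.array([[.274,-.228,.934],[.076,.974,.215],[-.959,.012,.284]]);print("win z at grasp",(np.array([.4781,-.3282,.2633])+Rg@([.155,0,0]-.098*H)))
E
```

```text
[[ 0.5709 -0.2585  0.014 ]
 [ 0.5668 -0.3574  0.014 ]
 [ 0.4507 -0.3521  0.014 ]
 [ 0.4536 -0.2541  0.014 ]] [ 0.5105 -0.3055  0.014 ]
pad [ 0.5099 -0.3067  0.014 ]
turn 2.2241304957704795 upright err 0.03700858186948324
[ 0.4678 -0.317   0.3806] [ 0.0125  0.2524 -0.1153]
[ 0.4678 -0.317   0.2606] [ 0.1275  0.2803 -0.0957]
win z at grasp [ 0.5206 -0.3164  0.0166]
```

```bash
python3 -m crank '[[0.015,-0.04,0,0.012,0],[0.015,-0.067,0.001,0.02,0.1],[0.015,-0.067,0.001,0.02,0.24],[0.015,-0.067,0.001,0.02,0.385],[0.015,-0.067,0.001,0.02,0.53],[0.015,-0.067,0.001,0.02,0.675],[0.015,-0.067,0.001,0.02,0.82],[0.015,-0.067,0.001,0.02,0.965],[0.015,-0.066,0.034,-0.001,1.11],[0.015,-0.066,0.068,-0.022,1.255],[0.015,-0.066,0.1,-0.043,1.4],[0.015,-0.065,0.134,-0.064,1.545],[0.015,-0.065,0.167,-0.085,1.69],[0.015,-0.065,0.2,-0.106,1.835],[0.015,-0.064,0.234,-0.128,1.98],[0.015,-0.064,0.234,-0.128,2.125],[0.015,-0.064,0.234,-0.128,2.224],[0.015,-0.025,0.243,-0.121,2.224],[0.015,0.0125,0.252,-0.115,2.224],[0.015,0.0125,0.252,-0.115,2.224]]'; python3 - <<'E'
from plan import *
p,R=st();print("axis",R@H,"win",p+R@([.1577,0,0]-.098*H))
D=np.array([.510,-.305,.014])
for z in(.02,0.001,-.001): print(delta(D+[0,0,z]-R@([.1577,0,0]-.098*H)))
f=minimize_scalar(lambda f:-(R@Rx(f)@H)[2],bounds=(-.3,.3),method="bounded").x;print("turn",f)
viewer.grab_frame("top");viewer.grab_frame("scene")
for t in("scanner_grip","scanner_window"):
    for nm in("top","scene"): print(t,nm,[(np.round(q["position"],1).tolist(),round(q["p"],2)) for q in viewer.spot_point(t,nm)[:5]])
g=p+R@[.1577,0,0];w=g-R@H*.098;print("pred",proj("top",g),proj("scene",g),proj("top",w),proj("scene",w))
E
```

```text
t: 22.3
tcp_pos: [0.4664, -0.3152, 0.376]
tcp_rot: [[0.266, -0.235, 0.935], [0.083, 0.972, 0.22], [-0.96, 0.019, 0.279]]
contact_force: [-0.3, -1.3, -1.5]
opening: 0.0294
axis [ 0.0071 -0.0057  1.    ] win [ 0.5077 -0.3015  0.1266]
[ 0.0892 -0.0057 -0.0244]
[ 0.1075 -0.0061 -0.0297]
[ 0.1094 -0.0061 -0.0302]
turn -0.026723545115773635
scanner_grip top [([339.0, 222.9], 0.54)]
scanner_grip scene [([199.5, 119.9], 0.72), ([188.0, 134.3], 0.59), ([174.3, 172.0], 0.58)]
scanner_window top [([319.4, 183.0], 0.78), ([329.9, 223.8], 0.75)]
scanner_window scene [([202.0, 141.5], 0.87), ([179.8, 192.8], 0.76)]
pred [338.6782 223.3378] [199.944  118.7444] [330.9236 224.7306] [203.0965 143.453 ]
```

```bash
python3 -m crank '[[0.015,0.04,-0.006,-0.012,-0.01],[0.015,0.075,-0.006,-0.021,-0.01],[0.015,0.089,-0.006,-0.0245,-0.01],[0.015,0.089,-0.006,-0.0245,-0.01],[0.015,0.089,-0.006,-0.0245,-0.01]]'; python3 - <<'E'
from plan import *
p,R=st();print("axis",R@H,"win",p+R@([.1577,0,0]-.098*H))
D=np.array([.510,-.305,.014])
for z in(0.01,0.002,0,-.001): print(delta(D+[0,0,z]-R@([.1577,0,0]-.098*H)))
E
```

```text
t: 23.1
tcp_pos: [0.472, -0.3221, 0.2919]
tcp_rot: [[0.276, -0.245, 0.929], [0.074, 0.97, 0.233], [-0.958, 0.005, 0.286]]
contact_force: [0.4, 0.3, -0.6]
opening: 0.0295
axis [-0.0041  0.0066  1.    ] win [ 0.516  -0.311   0.0428]
[ 0.0168  0.0072 -0.0096]
[ 0.0245  0.0072 -0.0119]
[ 0.0264  0.0072 -0.0125]
[ 0.0273  0.0072 -0.0127]
```

```bash
python3 -m crank '[[0.015,0.008,0.004,-0.006,0],[0.015,0.017,0.006,-0.01,0],[0.015,0.022,0.006,-0.0115,0],[0.015,0.0245,0.006,-0.012,0],[0.015,0.0245,0.006,-0.012,0],[0.015,0.0245,0.006,-0.012,0]]'; python3 -c "
from plan import *
p,R=st();print('axis',R@H,'win',p+R@([.1577,0,0]-.098*H));print('down1mm',R.T@[0,0,-.001])"
```

```text
t: 23.7
tcp_pos: [0.4663, -0.3174, 0.2651]
tcp_rot: [[0.277, -0.245, 0.929], [0.074, 0.97, 0.233], [-0.958, 0.004, 0.286]]
contact_force: [0.0, 0.0, -1.1]
opening: 0.0294
axis [-0.0043  0.0068  1.    ] win [ 0.5104 -0.3063  0.0161]
down1mm [ 0.001  -0.     -0.0003]
```

Position is right, with about 2 mm to go. I'll lower slowly to contact, then open.

```bash
python3 -m crank '[[0.015,0.001,0,-0.0003,0],[0.015,0.001,0,-0.0003,0],[0.015,0.002,0,-0.0006,0],[0.015,0.002,0,-0.0006,0]]';  python3 -c "
from plan import *
p,R=st();print('win',p+R@([.1577,0,0]-.098*H))"
```

```text
t: 24.1
tcp_pos: [0.4664, -0.3174, 0.2631]
tcp_rot: [[0.277, -0.245, 0.929], [0.074, 0.97, 0.233], [-0.958, 0.004, 0.287]]
contact_force: [0.8, -0.2, -0.7]
opening: 0.0293
win [ 0.5106 -0.3065  0.014 ]
```

```bash
python3 -m crank '[[0.015,0.001,0,-0.0003,0],[0.015,0.001,0,-0.0003,0],[0.015,0.001,0,-0.0003,0]]'
```

```text
t: 24.4
tcp_pos: [0.4665, -0.3173, 0.263]
tcp_rot: [[0.278, -0.245, 0.929], [0.074, 0.97, 0.233], [-0.958, 0.004, 0.288]]
contact_force: [-3.0, 2.2, 9.3]
opening: 0.0296
```

Contact is at 9 N. I'll release and back off along the tool axis.

```bash
python3 -m crank '[[0.035,0,0,0,0],[0.05,0,0,0,0],[0.085,0,0,0,0],[0.085,0,0,0,0],[0.085,0,0,0,0],[0.085,0,0,0,0],[0.085,0,0,0,0],[0.085,-0.03,0,0,0],[0.085,-0.07,0,0,0],[0.085,-0.12,0,0,0],[0.085,-0.16,0,-0.05,0],[0.085,-0.18,0,-0.1,0],[0.085,-0.18,0,-0.1,0]]'; python3 - <<'E'
from plan import *
a,b=save("scene","pics/s10.png"),save("top","pics/t10.png")
for t in("scanner_grip","mug","stapler","latch_grip"):
    for nm in("top","scene"): print(t,nm,[(np.round(q["position"],1).tolist(),round(q["p"],2)) for q in viewer.spot_point(t,nm)[:4]])
g=np.array([.5103,-.306,.112]);print(proj("top",g),proj("scene",g))
o=np.vstack([np.hstack([cv2.resize(a[90:240,140:340],(400,300)),cv2.resize(b[110:260,200:400],(400,300))]),np.hstack([cv2.resize(b[190:260,290:360],(300,300),interpolation=2),cv2.resize(b[80:380,0:500],(500,300))])])
cv2.imwrite("pics/c11.png",cv2.cvtColor(o,cv2.COLOR_RGB2BGR))
E
```

```text
t: 25.7
tcp_pos: [0.321, -0.3546, 0.4079]
tcp_rot: [[0.278, -0.243, 0.929], [0.072, 0.97, 0.232], [-0.958, 0.002, 0.287]]
contact_force: [0.7, 0.4, -0.2]
opening: 0.0849
scanner_grip top [([332.8, 220.8], 0.9), ([321.5, 180.0], 0.81), ([373.3, 244.5], 0.56)]
scanner_grip scene [([173.8, 172.2], 0.64), ([185.5, 132.7], 0.45)]
mug top [([141.2, 218.7], 0.78), ([324.9, 228.0], 0.37)]
mug scene [([355.3, 253.5], 0.97)]
stapler top [([234.3, 254.0], 0.83)]
stapler scene [([289.0, 188.7], 0.88)]
latch_grip top [([240.5, 217.7], 0.54)]
latch_grip scene []
[331.3237 224.0027] [202.0192 146.8686]
```

View pics/c11.png

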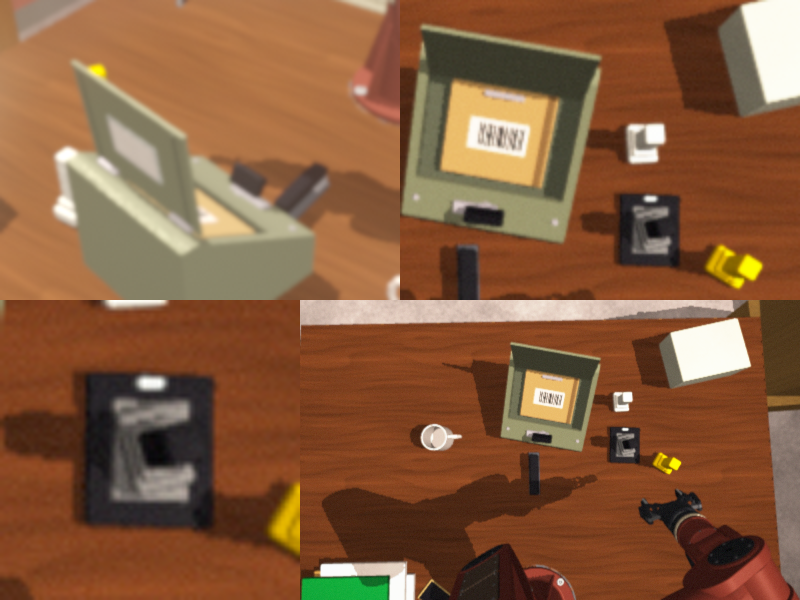

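The scanner stands upright in the middle of the dock, at about (150,450) in the bottom-left crop. The lid is open, the mug and stapler haven't moved, and the robot is clear. Handing in.

```bash
python3 -c "
from plant import env
print(env.finish_job())"
```

```text
the job is handed in; nothing more can be done
None
```

The job is done and handed in at about 26 s of the 58 s allowed; no verdict was reported.

**What I did**
- **Latch:** I pushed it round with the closed fingers, and the last picture of it looks like a full quarter turn, about 1.5–1.6 rad. The lid sprang open by itself.
- **Aiming:** Moves could only roll the tool about its own axis, so I overreached near the joint limits to get a 16° tool tilt. Rolling the tool about 127° then turned the scanner from upright to square on the label.
- **Hold:** I held the aim for about 2.4 s. From the arm's readings, the window was 70–71 mm from the label, about 1 mm off its middle and about 0.5° off square. Camera detections agreed to about 3 px; the window was not detected in the top view at that moment, and the label not in the scene view.
- **Return:** I set the scanner down at about (0.510, -0.306), with the dock middle measured at (0.510, -0.305), then let go and backed off.

**Last checks**
- In the final top picture the scanner stands upright in the middle of its dock and the lid is open. The mug and stapler are within 3 px of where they started, and the robot touches nothing.
- The scene camera could not confirm the scanner, because the open lid hides it.
- While overreaching, joints 3 and 4 read up to 0.02° past their listed ranges (78.309 against 78.29, and 115.859 against 115.85). This could be rounding or sensor noise, but I could not rule out that it counts as passing the range.

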